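# Fit the sprocket circlip on a gear hub and hold it spread at the groove

## Robot

A 7-joint arm with a two-finger parallel gripper is mounted at the origin on the work surface. World frame = base frame: x ahead of the robot, y to its left, z up, the work surface at z = 0. Lengths are in m, angles in rad, forces in N, time in s.
With the tool pointing down it reaches from about 0.35 to 0.9 m from the base axis. Payload 19.9 kg.
Tool frame: the origin (TCP) lies at the centre of the arm's flange, where the gripper is bolted on; the fingertips stand 173 mm ahead of it and the grasp point (between the pads) lies 155 mm ahead of it; z points along the fingers, y is the direction in which the jaws open and shut (so a half turn about z gives the same grasp; the last joint's range is limited). The gripper opens to 85 mm and grips with 20 to 120 N. Pads are 22 mm wide; open, the fingers measure 114 mm over their backs; the gripper's body (76 mm by 85 mm) begins 54 mm behind the grasp point. The pads swing forward as they close: fully open they stand 13 mm farther back than shut.
Start: joints at [-1.363, 0.417, -0.01, 1.614, 0.005, 1.111, -0.053], TCP at [0.154, 0.606, 0.405] pointing down, gripper open.
Joint ranges: [-2.81, 2.81], [-0.39, 2.02], [-1.27, 1.25], [0.06, 2.57], [-1.19, 4.33], [0.19, 2], [-2.82, 2.82]. Speed limits (rad/s): [1.89, 1.89, 2.39, 2.39, 3.01, 3.01, 3.01].

## Interface

Orientations are given as a 3x3 rotation matrix whose columns are the frame's x, y, z axes.
In Python, from cell import * gives the robot as it stands.
- The arm moves only by the tool arm_command, never from a script. Its argument "series" is one flat list of numbers, 4 for each row, row after row: the shift along the tool's x, y, z in cm, then the turn about the tool's z in rad. In form: [tx, ty, tz, twist, tx, ty, tz, twist, ...]. A call has 1 to 5 rows; each row is the pose to reach, as a shift and turn from the pose measured when the call began, along the tool's axes at that moment; what a row does not reach only later rows make up. A row lasts 1/10 s, in which the tool goes at most 50 mm and 8.59 degrees, less where a joint would pass 70% of its speed; a pose out of reach is approached as far as the arm can. A call with a gripper value outside its range is refused whole. "fingers" is the gripper command: -1 is shut, 1 is fully open, values between are in proportion, set as the call begins (left out, the last holds). The fingers move at their own pace and stop on an object; the grip force is fixed at half the most. Time passes only in rows, so rows that repeat a pose let the fingers close. It gives the time, the measured TCP pose, the force and the opening at its end, in the units of the state.
- sense(): the state, without advancing time (a new reading comes with each control period).
- get_image(name): name is "scene" or "top"; returns a dict with "pixels" (420x560x3 uint8, red, green, blue), "z_map" (420x560 float32, m along the optical axis (not along the pixel's ray), 0 where there is no reading), "fx", "fy", "cx", "cy" (pixels), "rvec" (rotation vector, rad) and "tvec" (3), from world to camera coordinates, as OpenCV has them. Camera axes: x right, y down, z forward; pixel columns grow to the right and rows downward; lengths in m; the calibration is good to about 2 mm. A picture is of the moment at which its call begins.
- sign_off(): hands the job in, once; it reports no verdict.
Trained networks look in a picture, given as the dict that the camera call returned (one of the last four; its "shot" number tells which), for a name from the list of things; names that differ only in an ending like _2 or _b are one class to them, and where a whole thing is asked for, a point or a joint stands for the part that bears it (a point fixed in the world has none). Each returns a list of dicts, best first, with "conf" (0 to 1); they miss things now and then, are a little off and sometimes report something else, mostly with a low value. They report only what shows in the picture. A call takes as long as a camera call. They do not tell look-alikes from the thing itself.
- spot_in(label, picture): "location" ([column, row] as shares, 0 to 1, of the picture: columns of its width, rows of its height, amid what is visible of it).
- trace(label, picture): "mask" (420x560 bool, what is visible of it) and "location" ([column, row] as shares, 0 to 1, of the picture: columns of its width, rows of its height, amid what is visible of it).
- place_of(label, picture): "location" ([column, row] as shares, 0 to 1, of the picture: columns of its width, rows of its height: a listed point, or the origin of a listed thing).
The state is a dict: "t": time; "qpos": joint angles; "qvel": joint speeds; "joint_torque": joint torques, N m; "tool_pos": TCP position; "orientation": TCP orientation; "wrist_force": force on the tool from outside, world axes, zero at the start; "torque": the same for the moment, N m; "width": finger opening in m.
Only numpy, scipy, OpenCV 4.12 (cv2) and the standard library are available. Lean on these libraries where they do the work, as an engineer would, in place of code of your own. Each camera call takes 0.05 s, during which the arm holds its last target. There are 200 camera calls.

## Task

Push the red lever of the axle vice all the way down so that the hub is clamped. Then take the red-handled circlip pliers by both handles, squeeze them fully so that the circlip on their tips is spread wide, lift them out of the cradle and bring the spread circlip down over the axle and the sprocket's shaft, without forcing it, until it lies level at the groove right on top of the sprocket. Finish there still holding the pliers squeezed, with the circlip held spread around the groove: do not let it snap in or put the pliers down, and leave the other things on the bench alone.

Things in the scene. Friction and masses are not known exactly. Their poses are not given: they have to be found in the camera images.
- vice_lever (a joint): red-ended cam lever of the axle vice, rad: 0 = flat, pointing straight out from the vice, hub clamped; 0.5 to 0.85 at the start = raised, vice open. Stiff (about 0.15 N m of friction), stays where it is left, stops at 0
- vice_lever_hinge (a point): the lever's hinge, on the grey axle vice, 30 mm above the bench. Site axes: x the hinge axis; y level, away from the hub, the way the closed lever points; z up. The hub's axle stands 60 mm from it towards -y. Vice block 80 mm wide in x, 50 mm high; base 104 x 142 x 10 mm
- vice_lever_tip (a point): outer end of the lever on its middle line, 85 mm from the hinge. Lever 10 mm wide, 7 mm thick; its red end (outer 36 mm) 18 mm wide, 12 mm thick. Push it down from above; closed, the lever's top is 33.5 mm (red end 36 mm) above the bench
- groove (a point): centre of the circlip groove on the hub, where the circlip's centre must come; z = hub axis, upright. The groove is a 3.4 mm high black band right on top of the dark sprocket (about 78 mm dia.), whose top face is 1.4 mm below this point and stops the circlip there. Below: silver hub, flanges 90 mm dia., standing in the vice; it can shift up to 1 mm as it is clamped
- lip_top (a point): middle of the top of the steel lip above the groove, 7.1 mm above the groove point. The lip is 32 mm dia., 5.1 mm high, its upper edge bevelled to 27 mm. On it a brass nut, 18 mm dia., 6 mm high, then the bare axle
- axle_end (a point): top end of the hub's 10 mm axle, on the hub's axis, 38.6 mm above the groove point
- pliers_grip (a point): where to grip the pliers: midway between the two red handles, half-way up their 9 mm thickness. x along the pliers to the circlip, y across the handles (squeeze along y), z up. Here 50 mm over the handles relaxed, 34 mm squeezed to the stop, outsides then parallel to x. Handles run from 45 mm behind this point to 34 mm ahead. Mass about 0.17 kg, centred about 30 mm ahead
- cradle: grey cradle in which the pliers lie level; origin on the bench, axes as the pliers', the grip point above the origin within 2 mm. Base 6 mm thick, from x = -51 to 71 mm, y +-43 mm; two cross ribs 40 mm high at x = -36 and +55 mm, with cheeks to 47 mm at y = +-37 and +-16 mm. Free space between the ribs for fingers beside the handles
- snap_ring (a point): centre of the bright steel circlip, half-way up its 2.5 mm: 118.5 mm ahead of the grip point and 17.3 mm below it; axes as the pliers'. Hooked on the pliers' two down-bent pins, it cannot fall off; it lies level, gap towards the pliers. Fully spread: inner dia. 36 mm, outer 44 mm, clears the lip; relaxed it does not pass. The jaws are 11 to 22 mm above it
- pliers_left (a joint): half-angle of the pliers, rad: 0 = relaxed, circlip closed; 0.144 = squeezed until the steel stops between the handles meet, circlip fully spread (a hard grip springs it to 0.16). Squeezing at the grip point takes about 1.5 N at first, 5 N at the stop; the handles spring open when let go
- grease_mid (a point): white grease jar with green cap, 60 mm dia., 60 mm high, half-way up: leave alone
- spanner_mid (a point): steel cone spanner, 150 mm long, lying on the bench, its middle: leave alone
- spare_sprocket_mid (a point): spare steel sprocket, 74 mm dia., 4 mm thick, flat on the bench, its centre: leave alone
There are look-alikes about, which are no part of the job. What is shaped like the part that bears pliers_grip but green is not meant.

How it is judged:
On the way, in this order (a step that is already met when the one before it is completed fails the run):
1. the vice lever is pushed down flat and the hub is clamped (value of joint vice_lever below 0.06 rad), for 0.2 s.
2. the circlip is spread with the pliers and lifted clear of the cradle (value of joint pliers_left above 0.11 rad and height (world z) of snap_ring above 0.06 m), for 0.2 s.
At the end, for the whole second after the job is handed in: Vice lever within 0.06 rad of flat, hub upright (0.05 rad); pliers held in the gripper, squeezed to over 0.11 rad; circlip centre within 4 mm of the hub's axis and 2.5 mm below to 2 mm above the groove point, level within 0.12 rad, pressing on the hub with under 20 N; at rest (value of joint vice_lever below 0.06 rad and angle between groove's own z axis and vertical below 0.05 rad and value of joint pliers_left above 0.11 rad and horizontal distance between snap_ring and groove below 0.004 m and z of snap_ring in the frame of groove between -0.0025 and 0.002 m and angle between the z axis of snap_ring and the z axis of groove, either way round below 0.12 rad and contact force between the fingers and pliers above 3 N and contact force between pliers and hub below 20 N and linear speed of pliers below 0.02 m/s); the arm keeps its last pose, push and grip.
It fails at once if the circlip is forced onto the shaft or let close on it without being spread (horizontal distance between snap_ring and groove below 0.01 m and z of snap_ring in the frame of groove below 0.006 m and value of joint pliers_left below 0.06 rad).
It fails at once if the circlip or the pliers are pressed on the hub with more than 40 N (contact force between pliers and hub above 40 N).
It fails at once if the hub is knocked or lifted out of the vice (distance of groove from where it was at the start of the episode above 0.015 m).
It fails at once if the grease jar, the spanner or the spare sprocket is moved more than 30 mm (distance of any of grease_mid, spanner_mid, spare_sprocket_mid from where it was at the start of the episode above 0.03 m).
It also fails if it takes over 59 s, if anything falls off the work surface, if the arm or the gripper's body presses on something with over 40 N, if the wrist force passes 120 N, or if a joint passes its speed limit or range.

## Working session

There is one attempt and no reset: what is moved stays moved. The work goes in short steps, Python scripts to look and compute and a tool call to move; the robot and the scene stay as the last step left them, time stands still between calls to the robot, and variables do not carry over. Pictures are saved under pics/ and viewed, about 8 in all and at most 12, crops included, and the job is handed in when it is done.

Besides the shell and the picture viewer there is one more tool, called as name(argument=value, ...), one argument or row to a line, values as JSON. arm_command: Moves the arm, as the interface text tells. Its arguments: {"type":"object","properties":{"series":{"type":"array"},"fingers":{"type":"number"}},"required":["series"]}

```bash
mkdir -p pics
cat > h.py <<'E'
from cell import *
import numpy as np, cv2
def cam(p):
    R=cv2.Rodrigues(np.array(p["rvec"],float))[0]; return R,np.array(p["tvec"],float).ravel()
def ray(p,u,v):
    R,t=cam(p); d=R.T@np.array([(u-p["cx"])/p["fx"],(v-p["cy"])/p["fy"],1.]); return -R.T@t,d
def atz(p,u,v,z):
    o,d=ray(p,u,v); return o+d*(z-o[2])/d[2]
def atd(p,u,v):
    o,d=ray(p,u,v); return o+d*p["z_map"][int(round(v)),int(round(u))]
def cloud(p):
    R,t=cam(p); v,u=np.mgrid[:420,:560]; z=p["z_map"]
    c=np.stack([(u-p["cx"])/p["fx"]*z,(v-p["cy"])/p["fy"]*z,z],-1); return (c-t)@R
def proj(p,X):
    R,t=cam(p); c=R@np.array(X)+t; return c[0]/c[2]*p["fx"]+p["cx"],c[1]/c[2]*p["fy"]+p["cy"]
def save(p,n,crop=None,s=1):
    im=p["pixels"][...,::-1]
    if crop: im=im[crop[1]:crop[3],crop[0]:crop[2]]
    cv2.imwrite("pics/"+n,cv2.resize(im,None,fx=s,fy=s,interpolation=cv2.INTER_CUBIC))
E
cat > a.py <<'E'
from h import *
np.set_printoptions(precision=4,suppress=True)
s=sense(); print(s["t"],s["tool_pos"],s["orientation"],s["wrist_force"],s["width"])
Z=dict(vice_lever_hinge=.03,vice_lever_tip=None,groove=None,lip_top=None,axle_end=None,pliers_grip=None,cradle=0,snap_ring=None)
ims=[]
for c in("top","scene"):
    p=get_image(c); ims.append(p["pixels"]); print(c,"cam at",ray(p,0,0)[0],p["fx"])
    for n in list(Z)+["grease_mid","spanner_mid","spare_sprocket_mid"]:
        for r in place_of(n,p)[:3]:
            if r["conf"]<.2: continue
            u,v=r["location"][0]*560,r["location"][1]*420
            print(n,round(r["conf"],2),round(u),round(v),atd(p,min(u,559),min(v,419)))
    save(p,c+"0.png",s=1.4)
E
python3 a.py
```

```text
0.0 [0.1544 0.6055 0.4041] [[-0.969   0.2472 -0.0002]
 [ 0.2472  0.969  -0.0012]
 [-0.0001 -0.0013 -1.    ]] [-0.8874  0.5173 -0.5603] 0.08552732935069668
top cam at [ 0.5316 -0.0281  1.0054] 429.530406684417
vice_lever_hinge 0.96 146 203 [0.554  0.2275 0.1349]
vice_lever_tip 0.79 111 188 [0.5904 0.3478 0.0006]
vice_lever_tip 0.29 364 163 [ 0.6645 -0.2392  0.0017]
groove 0.92 159 213 [0.5345 0.1965 0.1488]
lip_top 0.66 156 213 [0.5349 0.1998 0.1613]
axle_end 0.9 151 211 [0.5386 0.2051 0.1766]
axle_end 0.48 161 212 [0.5356 0.1936 0.1451]
pliers_grip 0.67 368 276 [ 0.4    -0.255   0.0023]
pliers_grip 0.67 440 199 [ 0.5853 -0.4231  0.0012]
pliers_grip 0.59 354 215 [ 0.5421 -0.2184  0.0044]
cradle 0.62 353 215 [ 0.5423 -0.2145  0.0083]
snap_ring 0.81 379 323 [ 0.2893 -0.2842 -0.0012]
snap_ring 0.69 362 164 [ 0.6629 -0.2366  0.    ]
snap_ring 0.58 419 249 [ 0.4651 -0.3753  0.0027]
grease_mid 0.75 255 121 [0.7434 0.015  0.0589]
grease_mid 0.74 155 211 [0.5378 0.2004 0.1638]
spanner_mid 0.66 258 283 [0.3789 0.0024 0.0098]
spare_sprocket_mid 0.75 159 215 [0.5311 0.1947 0.153 ]
spare_sprocket
[... 230 characters left out ...]
0.2054 0.1461]
lip_top 0.65 408 241 [0.5491 0.2017 0.1431]
axle_end 0.95 417 225 [0.5351 0.2068 0.1777]
pliers_grip 0.97 149 207 [ 0.5774 -0.4272  0.0001]
pliers_grip 0.94 242 183 [ 0.3936 -0.2525  0.0056]
pliers_grip 0.77 225 211 [ 0.5137 -0.2381  0.0073]
cradle 0.72 224 224 [ 0.5529 -0.2169  0.0082]
cradle 0.62 280 324 [0.7684 0.0346 0.0621]
snap_ring 0.91 253 157 [ 0.2727 -0.2845  0.0024]
snap_ring 0.81 190 249 [ 0.6501 -0.2497  0.0016]
snap_ring 0.68 194 189 [ 0.4724 -0.3599  0.0027]
grease_mid 0.64 281 322 [0.7637 0.0347 0.0594]
spanner_mid 0.65 332 212 [0.3988 0.0093 0.0083]
spare_sprocket_mid 0.92 114 245 [ 0.7173 -0.417   0.0007]
spare_sprocket_mid 0.35 416 226 [0.538  0.2066 0.1762]
```

View pics/top0.png

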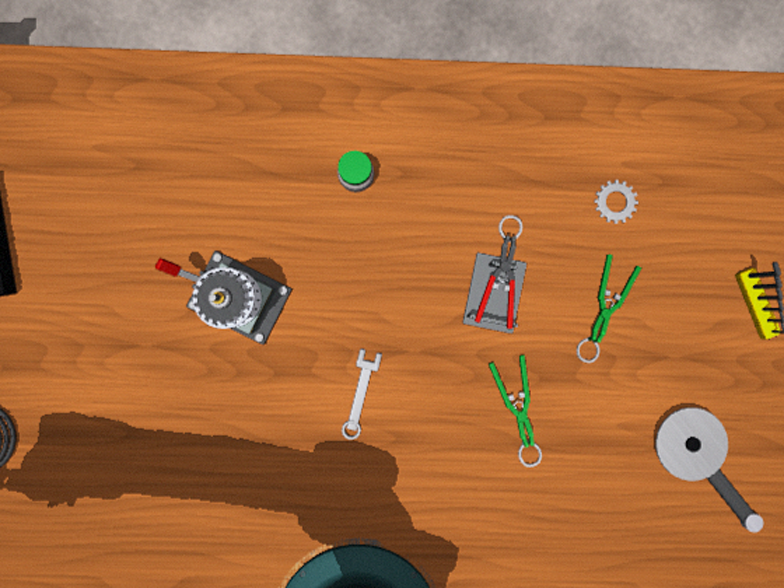

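View pics/scene0.png

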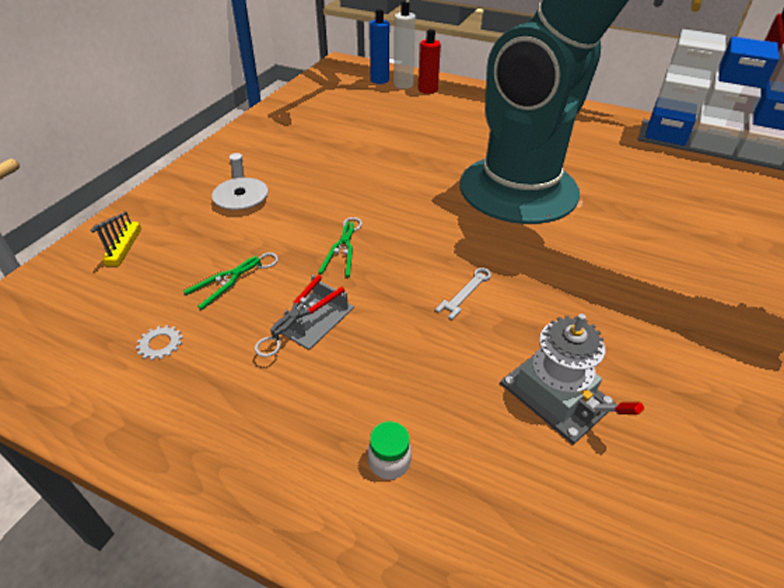

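The top view shows the vice at about (156,212) with the red lever tip at (119,190). The red pliers lie in the cradle at about (354,215), with their ring up at (364,163). The two green pairs are decoys. Next I measure the red lever, handles, ring and axle accurately.

```bash
cat > b.py <<'E'
from h import *
np.set_printoptions(precision=4,suppress=True)
for c in("top","scene"):
    p=get_image(c); C=cloud(p); I=p["pixels"].astype(int)
    red=(I[...,0]>110)&(I[...,1]<60)&(I[...,2]<60)&(p["z_map"]>0)
    X=C[...,0];Y=C[...,1];Z=C[...,2]
    L=red&(Y>.1)&(Y<.45)&(X>.4)&(X<.75)&(Z>.015); P=C[L]
    m=P.mean(0);d=np.linalg.svd(P-m)[2][0]; print(c,"lever n",L.sum(),"mean",m,"min",P.min(0),"max",P.max(0),"dir",d)
    H=red&(abs(X-.52)<.12)&(abs(Y+.23)<.1)&(Z>.02)
    n,lab,st,ce=cv2.connectedComponentsWithStats(H.astype(np.uint8))
    for k in range(1,n):
        if st[k][4]<15: continue
        P=C[lab==k];m=P.mean(0);d=np.linalg.svd(P-m)[2][0]; pr=(P-m)@d
        print(" handle",st[k][4],m,"dir",d,"ends",m+d*pr.min(),m+d*pr.max(),"zmed",np.median(P[:,2]))
    for n in("snap_ring","pliers_grip","cradle"):
        for r in trace(n,p):
            M=r["mask"]&(p["z_map"]>0)
            P=C[M]
            if M.sum()<5 or not(abs(np.median(P[:,0])-.57)<.13 and abs(np.median(P[:,1])+.23)<.08): continue
            vs,us=np.nonzero(M); (cu,cv),(w,h),a=cv2.minAreaRect(np.c_[us,vs].astype(np.float32))
            print(" ",n,round(r["conf"],2),M.sum(),"bbox c",(us.min()+us.max())/2,(vs.min()+vs.max())/2,"loc",r["location"],"zpct",np.percentile(P[:,2],[10,50,90]),"minrect",cu,cv,w,h,a)
            if n=="snap_ring":
                e=cv2.fitEllipse(np.c_[us,vs].astype(np.float32)); print("  at z.035", atz(p,(us.min()+us.max())/2,(vs.min()+vs.max())/2,.035),e)
    # axle: highest points of hub
    A=(abs(X-.537)<.05)&(abs(Y-.205)<.05)&(Z>.155); P=C[A]
    T=P[P[:,2]>P[:,2].max()-.006]; print(" axle top",len(T),np.median(T,0),P[:,2].max())
    F=(abs(X-.537)<.06)&(abs(Y-.205)<.06)&(Z>.125)&(Z<.145);P=C[F]; print(" sprocket",np.median(P[:,2]),"bbox",P.min(0),P.max(0))
    if c=="top": save(p,"vice.png",(90,150,230,260),5)
    if c=="top": save(p,"pl.png",(310,140,400,250),5)
E
python3 b.py
```

```text
top lever n 133 mean [0.5794 0.2979 0.0855] min [0.5689 0.2838 0.066 ] max [0.5912 0.3144 0.0977] dir [-0.2788 -0.6818 -0.6763]
 handle 130 [ 0.5449 -0.1922  0.0488] dir [-0.9498  0.313  -0.0003] ends [ 0.5815 -0.2043  0.0488] [ 0.5088 -0.1803  0.0488] zmed 0.048816967663358135
 handle 127 [ 0.5356 -0.2336  0.0489] dir [-0.9997  0.0257 -0.006 ] ends [ 0.5754 -0.2346  0.0492] [ 0.499  -0.2326  0.0487] zmed 0.04926899475991645
  snap_ring 0.56 560 bbox c 353.5 201.0 loc [0.6466, 0.49] zpct [0.0452 0.0487 0.0513] minrect 358.94842529296875 200.44760131835938 26.677217483520508 63.63372802734375 11.768289566040039
  at z.035 [ 0.573 -0.211  0.035] ((443.6515808105469, -240.54641723632812), (52.19139862060547, 868.8486938476562), 0.0)
  pliers_grip 0.74 618 bbox c 356.5 194.0 loc [0.6488, 0.4786] zpct [0.0283 0.0482 0.0511] minrect 356.4786071777344 193.22015380859375 26.65211296081543 79.91487121582031 5.552970886230469
  cradle 0.77 1434 bbox c 353.0 209.0 loc [0.6262, 0.501] zpct [0.0041 0.0067 0.0163] minrect 353.61834716796875 209.19448852539062 38.1234130859375 52.60174560546875 9.8
[... 690 characters left out ...]
8906 220.75 20.50609588623047 60.81118392944336 45.0
  at z.035 [ 0.5674 -0.2198  0.035 ] ((233.01565551757812, 203.45889282226562), (16.309814453125, 88.63264465332031), 47.95061111450195)
  pliers_grip 0.57 749 bbox c 213.5 225.5 loc [0.3789, 0.531] zpct [0.0068 0.0475 0.0511] minrect 210.02459716796875 224.5396728515625 21.45968246459961 77.03396606445312 48.73139953613281
  cradle 0.58 1035 bbox c 226.5 224.5 loc [0.4073, 0.5424] zpct [0.0059 0.0083 0.0336] minrect 227.76405334472656 226.47755432128906 31.269939422607422 47.27591323852539 32.0053825378418
 axle top 22 [0.5383 0.204  0.1765] 0.1784715462995658
 sprocket 0.1367805688621403 bbox [0.4987 0.1656 0.1251] [0.575  0.2421 0.145 ]
```

The measurements agree with the given sizes. The axle is at about (0.537, 0.2035), the lever azimuth about 65° and its angle about 0.74 rad. The pliers' grip is at about (0.5475, -0.2137, 0.0445) with yaw about -0.172. I push the lever first, with the fingers shut.

```bash
cat >> h.py <<'E'
def delta(xyz,yaw=None):
    "shift (cm, tool axes) and twist to bring TCP to xyz with tool x at world yaw"
    s=sense(); R=np.array(s["orientation"]); d=R.T@(np.array(xyz)-s["tool_pos"])*100
    tw=0 if yaw is None else -((yaw-np.arctan2(R[1,0],R[0,0])+np.pi)%(2*np.pi)-np.pi)
    print("t",round(s["t"],2),"pos",np.round(s["tool_pos"],4),"F",np.round(s["wrist_force"],1),"w",round(s["width"],4),"delta",np.round(d,2),"twist",round(tw,4),"tilt",np.round(R[:2,2],4),"q",np.round(s["qpos"],2))
E
python3 -c "
from h import *
delta((.587,.3105,.30))"
```

```text
t 1.6 pos [0.1545 0.6056 0.4047] F [ 0.8 -0.1 -0.4] w 0.0859 delta [-49.2  -17.9   10.47] twist 0 tilt [ 0.     -0.0001] q [-1.36  0.42 -0.01  1.61  0.    1.11 -0.05]
```

arm_command(
  series=[-25,-9,-5,0,-25,-9,-5,0,-25,-9,-5,0,-25,-9,-5,0,-25,-9,-5,0],
  fingers=-1,
)

```text
t: 2.1
tool_pos: [0.3593, 0.4664, 0.4515]
orientation: [[-0.969, 0.247, 0.0], [0.247, 0.969, 0.0], [-0.0, 0.0, -1.0]]
wrist_force: [-0.1, 0.0, -0.3]
width: 0.0123
```

arm_command(
  series=[-25.9,-9.5,15,0,-25.9,-9.5,15,0,-25.9,-9.5,15,0,-25.9,-9.5,15,0,-25.9,-9.5,15,0],
)

```text
t: 2.6
tool_pos: [0.5406, 0.3419, 0.3317]
orientation: [[-0.969, 0.247, 0.001], [0.247, 0.969, 0.001], [-0.0, 0.001, -1.0]]
wrist_force: [1.3, 0.5, 1.5]
width: -0.0003
```

arm_command(
  series=[-6,-2.2,3.5,0,-6,-2.2,3.5,0,-6,-2.2,3.5,0],
)

```text
t: 2.9
tool_pos: [0.5955, 0.3024, 0.2944]
orientation: [[-0.968, 0.251, -0.001], [0.251, 0.968, -0.002], [0.0, -0.003, -1.0]]
wrist_force: [-0.5, -0.6, 0.0]
width: 0.0001
```

```bash
python3 -c "
from h import *
p=get_image('scene');save(p,'lev.png',(330,150,530,330),4)
delta((.587,.3105,.207))"
```

```text
t 2.95 pos [0.5942 0.3043 0.2955] F [-0.8  0.4  0.1] w 0.0 delta [0.85 0.43 8.85] twist 0 tilt [-0.0007 -0.0008] q [-0.63  0.61  0.16  1.59 -0.11  0.95  0.88]
```

View pics/lev.png

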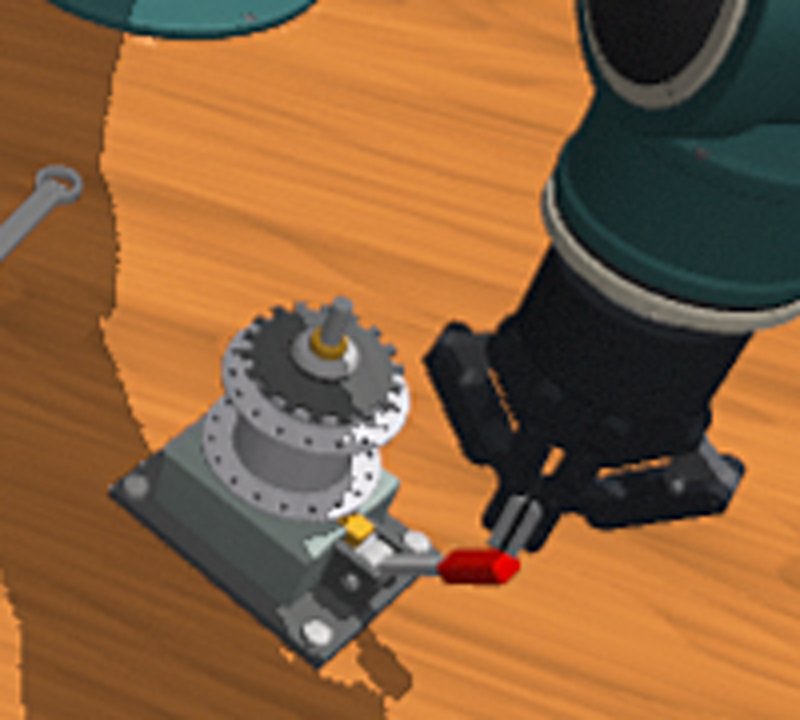

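The picture shows the closed fingertips right by the red end of the lever (crop about (500,560)). The finger linkage spreads towards the hub, so I turn the jaws crosswise to the lever before lowering.

arm_command(
  series=[0.8,0.4,-1,-0.7,0.8,0.4,-1,-0.7,0.8,0.4,-1,-0.7,0.8,0.4,-1,-0.7,0.8,0.4,-1,-0.7],
)

```text
t: 3.45
tool_pos: [0.5867, 0.3113, 0.3064]
orientation: [[-0.898, -0.44, -0.0], [-0.44, 0.898, 0.0], [-0.0, 0.0, -1.0]]
wrist_force: [1.0, 0.0, 0.1]
width: -0.0002
```

arm_command(
  series=[0,0,0,-0.69,0,0,0,-0.69,0,0,0,-0.69,0,0,0,-0.69,0,0,0,-0.69],
)

```text
t: 3.95
tool_pos: [0.586, 0.3124, 0.3073]
orientation: [[-0.406, -0.914, 0.001], [-0.914, 0.406, 0.001], [-0.001, -0.0, -1.0]]
wrist_force: [-0.1, 0.3, 0.1]
width: 0.0002
```

```bash
python3 -c "
from h import *
delta((.588,.3115,.207),1.134-np.pi)"
```

```text
t 3.95 pos [0.586  0.3124 0.3073] F [-0.1  0.3  0.1] w 0.0002 delta [ 1.000e-02 -2.200e-01  1.003e+01] twist 0.0193 tilt [0.0008 0.0009] q [-0.42  0.59 -0.16  1.59  0.11  0.97  2.11]
```

arm_command(
  series=[0,-0.2,2,0,0,-0.2,4,0,0,-0.2,6,0,0,-0.2,7.5,0,0,-0.2,8.9,0],
)

```text
t: 4.45
tool_pos: [0.5874, 0.3126, 0.2182]
orientation: [[-0.405, -0.915, 0.001], [-0.915, 0.405, 0.002], [-0.002, -0.001, -1.0]]
wrist_force: [0.7, 2.2, 3.2]
width: -0.0002
```

arm_command(
  series=[0,0,0.3,0,0,0,0.6,0,0,0,0.9,0,0,0,0.9,0],
)

```text
t: 4.85
tool_pos: [0.5875, 0.3128, 0.2097]
orientation: [[-0.404, -0.915, 0.002], [-0.915, 0.404, 0.002], [-0.002, -0.001, -1.0]]
wrist_force: [-0.8, 0.7, -0.1]
width: 0.0001
```

arm_command(
  series=[0,0,0.2,0,0,0,0.35,0,0,0,0.35,0],
)

```text
t: 5.15
tool_pos: [0.5877, 0.3128, 0.2091]
orientation: [[-0.405, -0.914, 0.003], [-0.914, 0.405, 0.002], [-0.003, -0.002, -1.0]]
wrist_force: [-15.9, -10.1, 41.2]
width: -0.0002
```

```bash
python3 -c "
from h import *
p=get_image('scene');save(p,'lev2.png',(370,190,500,330),4)
C=cloud(p);I=p['pixels'].astype(int)
red=(I[...,0]>100)&(I[...,1]<60)&(I[...,2]<60)
P=C[red&(abs(C[...,0]-.6)<.07)&(abs(C[...,1]-.3)<.08)&(C[...,2]>.01)];print(len(P),P.min(0),P.max(0))
delta((.588,.3115,.207))"
```

```text
93 [0.58773247 0.30112187 0.02817893] [0.60489138 0.33724596 0.03959945]
t 5.2 pos [0.5877 0.3128 0.2091] F [-16.4 -10.1  42. ] w -0.0003 delta [ 0.11 -0.07  0.21] twist 0 tilt [0.0029 0.002 ] q [-0.43  0.71 -0.15  1.63  0.13  0.81  2.09]
```

View pics/lev2.png

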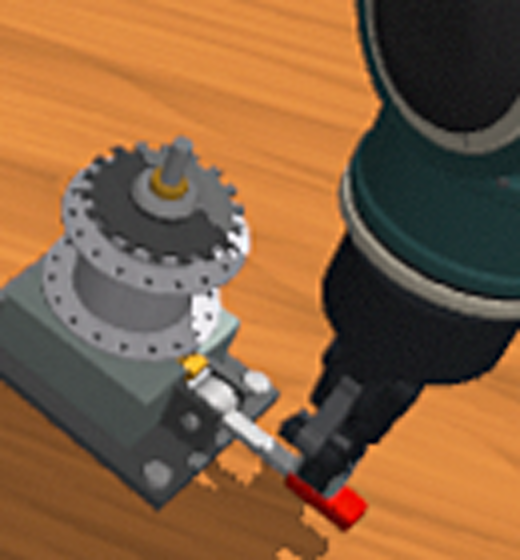

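The picture shows the lever lying flat with its red end at about (325,500) of the crop, and 42 N against the stop. Raise, then go over to the pliers.

arm_command(
  series=[0,0,-3,0,0,0,-8,0,0,0,-13,0,0,0,-18,0,0,0,-20,0],
)

```text
t: 5.7
tool_pos: [0.5874, 0.3125, 0.4149]
orientation: [[-0.405, -0.914, 0.009], [-0.914, 0.405, 0.005], [-0.008, -0.006, -1.0]]
wrist_force: [0.2, 0.8, -0.7]
width: 0.0002
```

```bash
python3 -c "
from h import *
delta((.5475,-.2137,.38),np.pi-.172)"
```

```text
t 5.7 pos [0.5874 0.3125 0.4149] F [ 0.2  0.8 -0.7] w 0.0002 delta [ 49.76 -17.64   3.18] twist 1.3259 tilt [0.0089 0.0052] q [-0.41  0.49 -0.17  1.49  0.09  1.16  2.12]
```

arm_command(
  series=[49.7,-17.6,1.5,0.7,49.7,-17.6,1.5,0.7,49.7,-17.6,1.5,0.7,49.7,-17.6,1.5,0.7,49.7,-17.6,1.5,0.7],
  fingers=1,
)

```text
t: 6.2
tool_pos: [0.5676, 0.0611, 0.4038]
orientation: [[-0.901, -0.433, 0.01], [-0.433, 0.901, 0.005], [-0.011, 0.0, -1.0]]
wrist_force: [0.7, 0.3, 0.7]
width: 0.0723
```

```bash
python3 -c "
from h import *
delta((.5475,-.2137,.34),np.pi-.172)"
```

```text
t 6.2 pos [0.5676 0.0611 0.4038] F [0.7 0.3 0.7] w 0.0723 delta [ 13.78 -23.9    6.21] twist 0.6196 tilt [0.01   0.0054] q [-0.18  0.32  0.03  1.76 -0.01  1.05  1.87]
```

arm_command(
  series=[13.8,-23.9,6.2,0.62,13.8,-23.9,6.2,0.62,13.8,-23.9,6.2,0.62,13.8,-23.9,6.2,0.62,13.8,-23.9,6.2,0.62],
)

```text
t: 6.7
tool_pos: [0.5494, -0.1817, 0.3479]
orientation: [[-0.984, 0.177, 0.011], [0.177, 0.984, 0.005], [-0.01, 0.007, -1.0]]
wrist_force: [1.5, 0.7, -0.8]
width: 0.0851
```

```bash
python3 -c "
from h import *
delta((.5475,-.2137,.30),np.pi-.172)"
```

```text
t 6.7 pos [ 0.5494 -0.1817  0.3479] F [ 1.5  0.7 -0.8] w 0.0851 delta [-0.33 -3.21  4.77] twist -0.0062 tilt [0.011 0.005] q [ 0.09  0.4   0.23  1.8  -0.12  0.95  1.76]
```

arm_command(
  series=[0,-3.2,4,-0.006,0,-3.2,8,-0.006,0,-3.2,8.7,-0.006,0,-3.2,8.7,-0.006],
)

```text
t: 7.1
tool_pos: [0.5448, -0.2122, 0.2605]
orientation: [[-0.985, 0.171, 0.009], [0.171, 0.985, 0.006], [-0.008, 0.007, -1.0]]
wrist_force: [0.7, -0.3, 0.4]
width: 0.0854
```

```bash
python3 -c "
from h import *
p=get_image('top');save(p,'g.png',(300,140,400,260),5)
delta((.5465,-.2142,.197),np.pi-.172)"
```

```text
t 7.15 pos [ 0.5453 -0.2122  0.2619] F [ 0.6 -0.  -0.1] w 0.0853 delta [-0.08 -0.22  6.49] twist 0.0009 tilt [0.0118 0.0051] q [ 0.16  0.52  0.21  1.84 -0.16  0.79  1.85]
```

View pics/g.png

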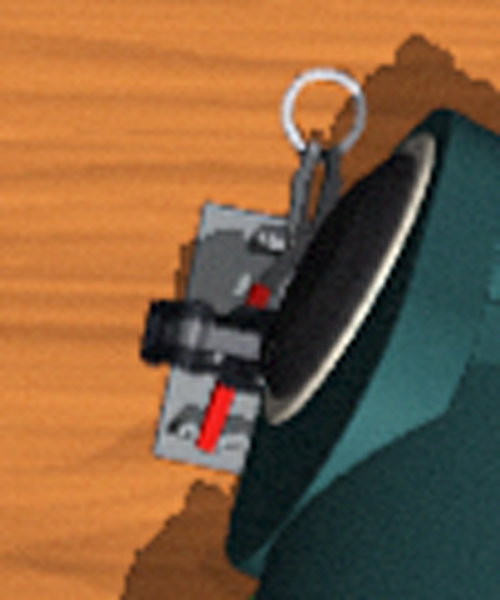

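The left finger (crop about (170,330)) stands outside the left red handle, between the ribs. Descend.

arm_command(
  series=[0,-0.2,2.5,0,0,-0.2,4.5,0,0,-0.2,6,0,0,-0.2,6.5,0,0,-0.2,6.5,0],
)

```text
t: 7.65
tool_pos: [0.5461, -0.2136, 0.1974]
orientation: [[-0.985, 0.17, 0.012], [0.17, 0.986, 0.005], [-0.011, 0.007, -1.0]]
wrist_force: [-0.2, 1.1, -0.7]
width: 0.0856
```

```bash
python3 -c "
from h import *
delta((.5463,-.2142,.197),np.pi-.172)
p=get_image('scene');save(p,'g2.png',(160,160,290,270),6)"
```

```text
t 7.65 pos [ 0.5461 -0.2136  0.1974] F [-0.2  1.1 -0.7] w 0.0856 delta [-0.03 -0.06  0.04] twist 0.0016 tilt [0.0121 0.0051] q [ 0.18  0.63  0.19  1.85 -0.19  0.67  1.88]
```

View pics/g2.png

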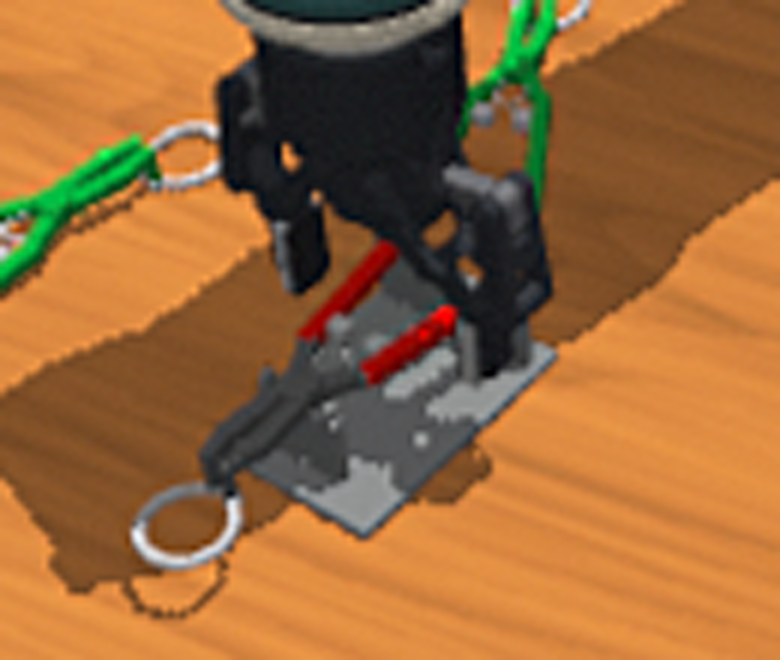

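The fingers straddle both handles, clear of the ribs. Close, then lift slightly.

arm_command(
  series=[0,0,0,0,0,0,0,0,0,0,0,0,0,0,0,0,0,0,0,0],
  fingers=-1,
)

```text
t: 8.2
tool_pos: [0.5463, -0.2141, 0.1989]
orientation: [[-0.985, 0.17, 0.013], [0.17, 0.985, 0.005], [-0.013, 0.007, -1.0]]
wrist_force: [-5.4, 0.6, 15.3]
width: 0.0321
```

arm_command(
  series=[0,0,0,0,0,0,0,0,0,0,0,0],
)

```text
t: 8.5
tool_pos: [0.5463, -0.2141, 0.199]
orientation: [[-0.985, 0.17, 0.014], [0.17, 0.985, 0.004], [-0.013, 0.007, -1.0]]
wrist_force: [-1.0, -0.6, 3.9]
width: 0.0318
```

arm_command(
  series=[0,0,-2,0,0,0,-4,0,0,0,-7,0,0,0,-10,0,0,0,-13,0],
)

```text
t: 9.0
tool_pos: [0.5443, -0.2146, 0.33]
orientation: [[-0.985, 0.17, 0.013], [0.17, 0.985, 0.005], [-0.012, 0.007, -1.0]]
wrist_force: [-0.5, -0.3, -1.2]
width: 0.0315
```

arm_command(
  series=[0,0,-3,0,0,0,-6,0,0,0,-6.5,0,0,0,-6.5,0,0,0,-6.5,0],
)

```text
t: 9.5
tool_pos: [0.5432, -0.2147, 0.3938]
orientation: [[-0.985, 0.17, 0.012], [0.17, 0.985, 0.005], [-0.011, 0.007, -1.0]]
wrist_force: [-0.1, 0.8, -1.7]
width: 0.0316
```

```bash
cat > r.py <<'E'
from h import *
import sys
np.set_printoptions(precision=4,suppress=True)
s=sense(); R=np.array(s["orientation"]); print("tool_pos",s["tool_pos"],"w",s["width"],"F",s["wrist_force"])
def ringfit(p,guess,z,show=None):
    C=cloud(p); I=p["pixels"].astype(int)
    m=(abs(C[...,2]-z)<.012)&(np.hypot(C[...,0]-guess[0],C[...,1]-guess[1])<.035)
    P=C[m]; return m,P
g=np.array(s["tool_pos"])+R@[0,0,.155]; ex=-R[:,0]
guess=g+ex*.1185-np.array([0,0,.0173]); print("ring expected",guess)
for c in("top","scene"):
    p=get_image(c)
    m,P=ringfit(p,guess,guess[2])
    if len(P)<10: print(c,len(P)); continue
    from scipy.optimize import least_squares
    f=least_squares(lambda q:np.hypot(P[:,0]-q[0],P[:,1]-q[1])-q[2],[*guess[:2],.02],loss="soft_l1",f_scale=.001)
    A=np.c_[P[:,:2]-f.x[:2],np.ones(len(P))]; k=np.linalg.lstsq(A,P[:,2],rcond=None)[0]
    print(c,len(P),"circle",f.x,"res",np.abs(f.fun).mean(),"plane slope,z",k,"zmed",np.median(P[:,2]))
    u,v=map(int,proj(p,guess)); save(p,sys.argv[1]+c+".png",(max(u-50,0),max(v-40,0),u+50,v+40),6)
E
python3 r.py ra
```

```text
tool_pos [ 0.5432 -0.2147  0.3938] w 0.03156641143526416 F [-0.1348  0.7556 -1.7065]
ring expected [ 0.6618 -0.2341  0.2227]
top 140 circle [ 0.6583 -0.2355  0.0206] res 0.0012695304831790654 plane slope,z [-0.0343  0.0104  0.2232] zmed 0.2228379141728588
scene 143 circle [ 0.6601 -0.235   0.0205] res 0.0013414282389442728 plane slope,z [-0.102   0.0162  0.224 ] zmed 0.22324055695956432
```

Ring fitted at mid radius 20 to 20.5 mm, so it is fully spread, and it is level. Carry it above the hub.

arm_command(
  series=[4,8,0,0,6,12,0,0,8,16,0,0,10,20,0,0,11,23,0,0],
)

```text
t: 10.1
tool_pos: [0.4739, 0.027, 0.3935]
orientation: [[-0.985, 0.17, 0.01], [0.171, 0.985, 0.005], [-0.009, 0.007, -1.0]]
wrist_force: [1.6, 0.7, -2.1]
width: 0.032
```

```bash
python3 -c "
from h import *
delta((.421,.224,.394),np.pi-.172)"
```

```text
t 10.1 pos [0.4739 0.027  0.3935] F [ 1.6  0.7 -2.1] w 0.032 delta [ 8.570e+00  1.851e+01 -1.000e-02] twist 0.0006 tilt [0.01  0.005] q [-0.23  0.16  0.12  1.99 -0.03  0.98  1.3 ]
```

arm_command(
  series=[2,4.5,0,0,4,9,0,0,6,13.5,0,0,8,17,0,0,8.6,18.5,0,0],
)

```text
t: 10.6
tool_pos: [0.4188, 0.2274, 0.3931]
orientation: [[-0.986, 0.166, 0.008], [0.166, 0.986, 0.005], [-0.008, 0.007, -1.0]]
wrist_force: [0.8, -1.4, -2.2]
width: 0.032
```

arm_command(
  series=[0,0,0,0,0,0,0,0],
)

```text
t: 10.8
tool_pos: [0.4187, 0.2273, 0.3924]
orientation: [[-0.986, 0.165, 0.007], [0.165, 0.986, 0.005], [-0.006, 0.006, -1.0]]
wrist_force: [-0.3, -0.4, -1.5]
width: 0.0319
```

```bash
cat > k.py <<'E'
exec(open('r.py').read())
# axle axis from the same two cameras: tip cylinder below the ring
for c in("top","scene"):
    p=get_image(c); C=cloud(p)
    for lo,hi in((.163,.185),(.150,.160),(.143,.149),(.125,.141)):
        m=(np.hypot(C[...,0]-.537,C[...,1]-.2035)<(.010 if lo>.16 else .022 if lo>.142 else .045))&(C[...,2]>lo)&(C[...,2]<hi); P=C[m]
        if len(P): print(c,lo,len(P),"med",np.median(P,0),"mid",(P.min(0)+P.max(0))/2)
E
python3 k.py rb
```

```text
tool_pos [0.4187 0.2273 0.3924] w 0.03190352615378278 F [-0.2573 -0.3669 -1.4647]
ring expected [0.5367 0.2084 0.2209]
top 162 circle [0.5333 0.2059 0.0204] res 0.0012159711918176379 plane slope,z [-0.0719 -0.0007  0.2213] zmed 0.2207020390737353
scene 163 circle [0.5358 0.2055 0.0204] res 0.0012474148713377022 plane slope,z [-0.0887  0.0261  0.2233] zmed 0.22261383863652973
top 0.163 19 med [0.5358 0.2036 0.175 ] mid [0.5358 0.2041 0.1749]
top 0.15 13 med [0.5362 0.1989 0.1508] mid [0.5352 0.2019 0.1524]
top 0.143 64 med [0.5365 0.1981 0.1446] mid [0.5362 0.2026 0.1457]
top 0.125 788 med [0.5353 0.1989 0.1352] mid [0.5353 0.2043 0.1356]
scene 0.163 44 med [0.5397 0.2038 0.173 ] mid [0.5373 0.2042 0.1703]
scene 0.15 46 med [0.5401 0.2035 0.1521] mid [0.5377 0.2034 0.155 ]
scene 0.143 91 med [0.5448 0.2036 0.1453] mid [0.5401 0.2034 0.146 ]
scene 0.125 697 med [0.5458 0.2046 0.1367] mid [0.537  0.2039 0.133 ]
```

```bash
cat > k2.py <<'E'
from h import *
import sys
from scipy.optimize import least_squares
np.set_printoptions(precision=4,suppress=True)
s=sense(); R=np.array(s["orientation"]); ex=-R[:,0]
guess=np.array(s["tool_pos"])+R@[0,0,.155]+ex*.1185-np.array([0,0,.0173])
print("tool",s["tool_pos"],"w",s["width"],"F",s["wrist_force"],"ring nominal",guess)
for c in("top","scene"):
    p=get_image(c); C=cloud(p); D=C-guess
    m=(abs(D[...,2])<.006)&(np.hypot(D[...,0],D[...,1])<.03)&((D@ex)>-.012)&(np.hypot(D[...,0],D[...,1])>.014)
    P=C[m]
    f=least_squares(lambda q:np.hypot(P[:,0]-q[0],P[:,1]-q[1])-.020,guess[:2],loss="soft_l1",f_scale=.001)
    k=np.linalg.lstsq(np.c_[P[:,:2]-f.x,np.ones(len(P))],P[:,2],rcond=None)[0]
    print(c,len(P),"ring",f.x,"slope,z",k)
    u,v=map(int,proj(p,guess)); save(p,sys.argv[1]+c+".png",(max(u-50,0),max(v-40,0),u+50,v+60),6)
E
python3 k2.py rc
```

```text
tool [0.4192 0.2264 0.393 ] w 0.032083695575171815 F [ 0.0895 -0.0487 -1.2626] ring nominal [0.5373 0.2072 0.2216]
top 112 ring [0.5346 0.2048] slope,z [ 0.0003 -0.0043  0.2213]
scene 113 ring [0.5366 0.2055] slope,z [-0.0143  0.0095  0.2227]
```

View pics/rcscene.png

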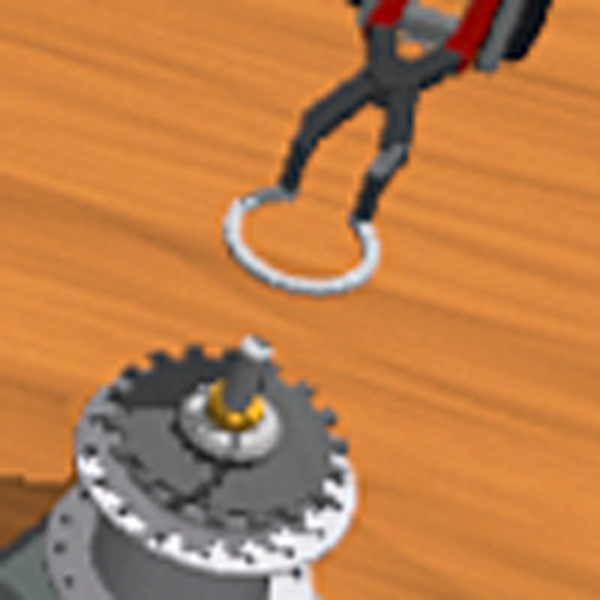

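```bash
python3 -c "
from h import *
s=sense();R=np.array(s['orientation']);g=np.array(s['tool_pos'])+R@[0,0,.155]-R[:,0]*.1185-[0,0,.0173]
p=get_image('scene');u,v=map(int,proj(p,g));u0,v0=u-50,v-40
for X in [(.537,.204,.1385),(.537,.204,.1455),(.537,.204,.177),(.537,.204,.222),(.536,.2052,.222)]:
  a=proj(p,X);print(X,(a[0]-u0)*6,(a[1]-v0)*6)
"
```

```text
(0.537, 0.204, 0.1385) 222.6529115346866 425.44046373267184
(0.537, 0.204, 0.1455) 227.93440141559302 410.85703513422925
(0.537, 0.204, 0.177) 252.5779620378405 342.81040154222205
(0.537, 0.204, 0.222) 290.4802259476062 238.15338772389202
(0.536, 0.2052, 0.222) 295.18957341365285 237.25142405578856
```

arm_command(
  series=[-0.12,-0.12,1,0,-0.12,-0.12,2,0,-0.12,-0.12,3,0,-0.12,-0.12,3.4,0,-0.12,-0.12,3.4,0],
)

```text
t: 11.65
tool_pos: [0.4202, 0.2256, 0.3583]
orientation: [[-0.986, 0.167, 0.007], [0.167, 0.986, 0.004], [-0.006, 0.006, -1.0]]
wrist_force: [-0.5, 0.4, -1.9]
width: 0.0316
```

```bash
python3 k2.py rd
python3 - <<'E'
import cv2,numpy as np
a=cv2.imread('pics/rdtop.png');b=cv2.imread('pics/rdscene.png')
h=min(a.shape[0],b.shape[0]);w=400
cv2.imwrite('pics/rd.png',np.hstack([a[:h,100:500],b[:h,100:500]]))
E
```

```text
tool [0.4202 0.2256 0.3583] w 0.03155415693149892 F [-0.4546  0.3944 -1.8561] ring nominal [0.5381 0.2065 0.1868]
top 107 ring [0.5352 0.2042] slope,z [-0.0171 -0.0024  0.1865]
scene 101 ring [0.5375 0.2046] slope,z [-0.0073  0.0124  0.1885]
```

View pics/rd.png

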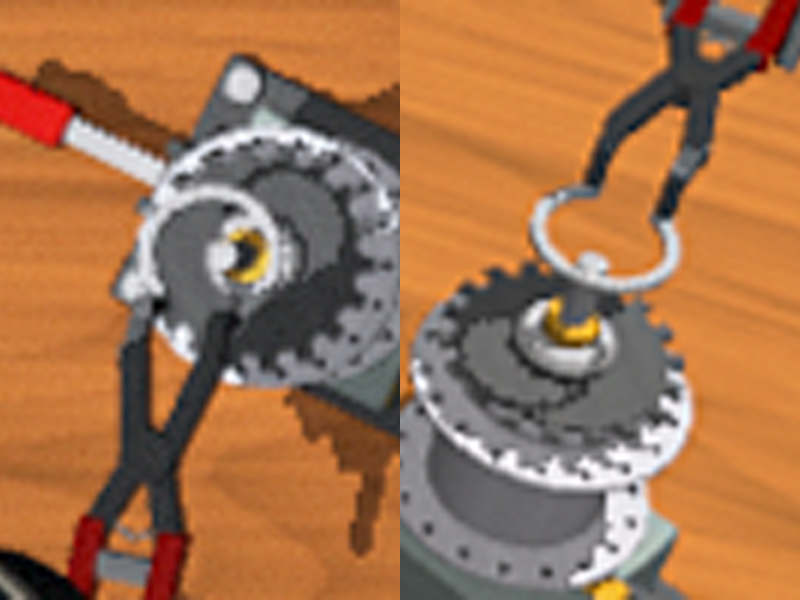

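Ring and axle agree within about 0.6 mm in both cameras, and the lever is flat. Descend past the axle and nut to just above the lip (about 3.7 cm), then check.

arm_command(
  series=[-0.03,0,0.9,0,-0.03,0,1.8,0,-0.03,0,2.7,0,-0.03,0,3.5,0,-0.03,0,3.7,0],
)

```text
t: 12.25
tool_pos: [0.4208, 0.2258, 0.321]
orientation: [[-0.986, 0.167, 0.007], [0.167, 0.986, 0.004], [-0.006, 0.006, -1.0]]
wrist_force: [0.4, -0.4, -1.7]
width: 0.0319
```

```bash
python3 k2.py re
python3 - <<'E'
import cv2,numpy as np
a=cv2.imread('pics/retop.png');b=cv2.imread('pics/rescene.png')
h=min(a.shape[0],b.shape[0])
cv2.imwrite('pics/re.png',np.hstack([a[:h,100:500],b[:h,100:500]]))
E
```

```text
tool [0.4208 0.2258 0.321 ] w 0.031890527011892246 F [ 0.404  -0.3732 -1.7096] ring nominal [0.5387 0.2066 0.1495]
top 105 ring [0.5357 0.2048] slope,z [0.0588 0.0253 0.1481]
scene 105 ring [0.5377 0.2052] slope,z [0.0133 0.0222 0.1502]
```

View pics/re.png

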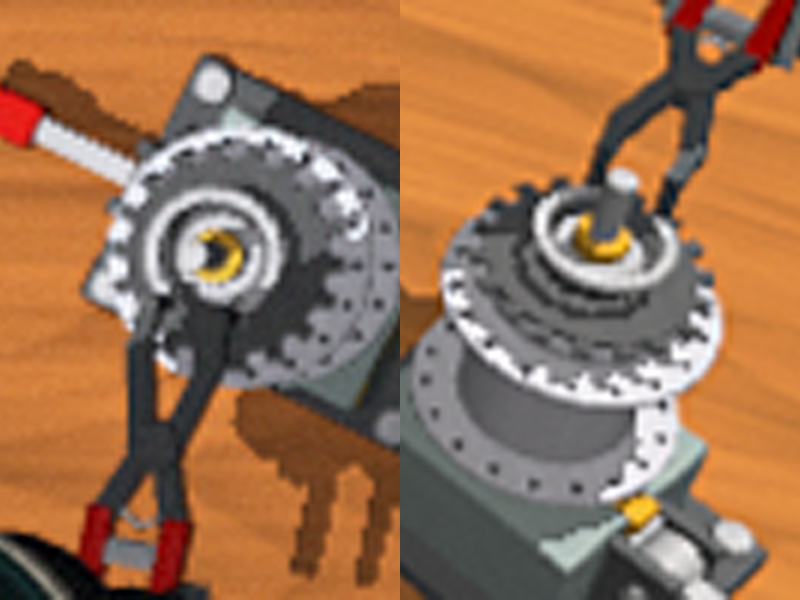

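The ring is concentric with the nut in both views (left about (215,255)), with no contact force. Go on slowly, watching the force.

arm_command(
  series=[0,-0.05,0.15,0,0,-0.06,0.35,0,0,-0.06,0.55,0,0,-0.06,0.75,0,0,-0.06,0.75,0],
)

```text
t: 12.85
tool_pos: [0.4209, 0.2253, 0.3141]
orientation: [[-0.986, 0.167, 0.008], [0.167, 0.986, 0.005], [-0.007, 0.006, -1.0]]
wrist_force: [0.0, 0.2, -1.6]
width: 0.0316
```

arm_command(
  series=[0,0,0.1,0,0,0,0.2,0,0,0,0.25,0,0,0,0.25,0],
)

```text
t: 13.25
tool_pos: [0.4209, 0.2253, 0.3115]
orientation: [[-0.986, 0.167, 0.008], [0.167, 0.986, 0.005], [-0.007, 0.006, -1.0]]
wrist_force: [0.1, 0.3, -0.6]
width: 0.0317
```

arm_command(
  series=[0,0,0.05,0,0,0,0.1,0,0,0,0.1,0],
)

```text
t: 13.55
tool_pos: [0.4208, 0.2253, 0.3104]
orientation: [[-0.986, 0.167, 0.007], [0.167, 0.986, 0.005], [-0.007, 0.006, -1.0]]
wrist_force: [-0.1, 0.4, -2.2]
width: 0.0317
```

arm_command(
  series=[0,0,0.05,0,0,0,0.08,0,0,0,0.08,0],
)

```text
t: 13.85
tool_pos: [0.4208, 0.2253, 0.3096]
orientation: [[-0.986, 0.167, 0.007], [0.167, 0.986, 0.005], [-0.007, 0.006, -1.0]]
wrist_force: [-0.2, -0.4, -1.0]
width: 0.0317
```

arm_command(
  series=[0,0,0.04,0,0,0,0.07,0,0,0,0.07,0],
)

```text
t: 14.15
tool_pos: [0.4208, 0.2253, 0.3089]
orientation: [[-0.986, 0.167, 0.007], [0.167, 0.986, 0.005], [-0.007, 0.006, -1.0]]
wrist_force: [-0.1, 1.0, -1.6]
width: 0.0319
```

```bash
python3 k2.py rf
python3 - <<'E'
import cv2,numpy as np
a=cv2.imread('pics/rftop.png');b=cv2.imread('pics/rfscene.png')
h=min(a.shape[0],b.shape[0])
cv2.imwrite('pics/rf.png',np.hstack([a[:h,100:500],b[:h,100:500]]))
E
```

```text
tool [0.4208 0.2253 0.3089] w 0.03193321128010567 F [-0.1298  0.9653 -1.5611] ring nominal [0.5388 0.2062 0.1374]
top 367 ring [0.542  0.2054] slope,z [-0.0606 -0.0103  0.1366]
scene 312 ring [0.5421 0.2057] slope,z [-0.0344 -0.0155  0.1379]
```

View pics/rf.png

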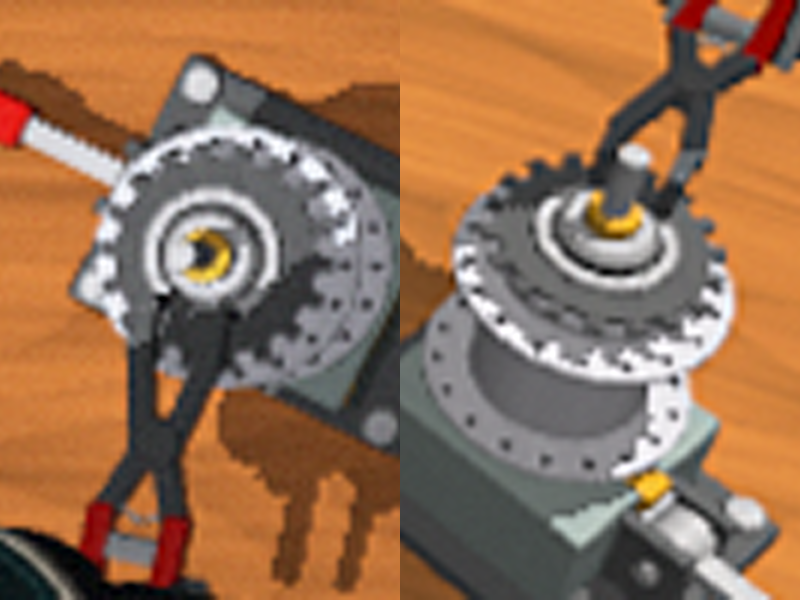

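The ring encircles the lip concentrically in both views (left about (212,255), right about (610,240)), close to the sprocket. Find contact.

arm_command(
  series=[0,0,0.03,0,0,0,0.06,0,0,0,0.06,0],
)

```text
t: 14.55
tool_pos: [0.4208, 0.2253, 0.3083]
orientation: [[-0.986, 0.167, 0.007], [0.167, 0.986, 0.005], [-0.007, 0.006, -1.0]]
wrist_force: [-1.1, 0.3, 0.0]
width: 0.0316
```

arm_command(
  series=[0,0,0.03,0,0,0,0.06,0,0,0,0.06,0],
)

```text
t: 14.85
tool_pos: [0.4209, 0.2253, 0.3077]
orientation: [[-0.986, 0.167, 0.007], [0.167, 0.986, 0.005], [-0.007, 0.006, -1.0]]
wrist_force: [-0.9, 0.6, 0.3]
width: 0.0317
```

arm_command(
  series=[0,0,0.03,0,0,0,0.05,0,0,0,0.05,0],
)

```text
t: 15.15
tool_pos: [0.4208, 0.2254, 0.3072]
orientation: [[-0.986, 0.167, 0.007], [0.167, 0.986, 0.005], [-0.007, 0.006, -1.0]]
wrist_force: [-1.7, 0.1, 0.9]
width: 0.0315
```

```bash
python3 - <<'E'
from h import *
F=[];T=[]
for i in range(6):
    get_image("top"); s=sense(); F.append(s["wrist_force"]);T.append(s["torque"])
print(np.mean(F,0),np.std(F,0),np.mean(T,0));
E
python3 k2.py rg
python3 - <<'E'
import cv2,numpy as np
a=cv2.imread('pics/rgtop.png');b=cv2.imread('pics/rgscene.png')
h=min(a.shape[0],b.shape[0])
cv2.imwrite('pics/rg.png',np.hstack([a[:h,100:500],b[:h,100:500]]))
E
```

```text
[-1.75065611  0.10084589  1.64656676] [0.82765558 0.42139804 0.56089859] [-0.03269919  0.14079783 -0.01835849]
tool [0.4208 0.2254 0.3072] w 0.03163463519599195 F [-1.5262 -0.467   2.0361] ring nominal [0.5388 0.2063 0.1357]
top 364 ring [0.542  0.2054] slope,z [-0.0343 -0.0077  0.1361]
scene 304 ring [0.5418 0.2052] slope,z [-0.0221 -0.0064  0.1377]
```

View pics/rg.png

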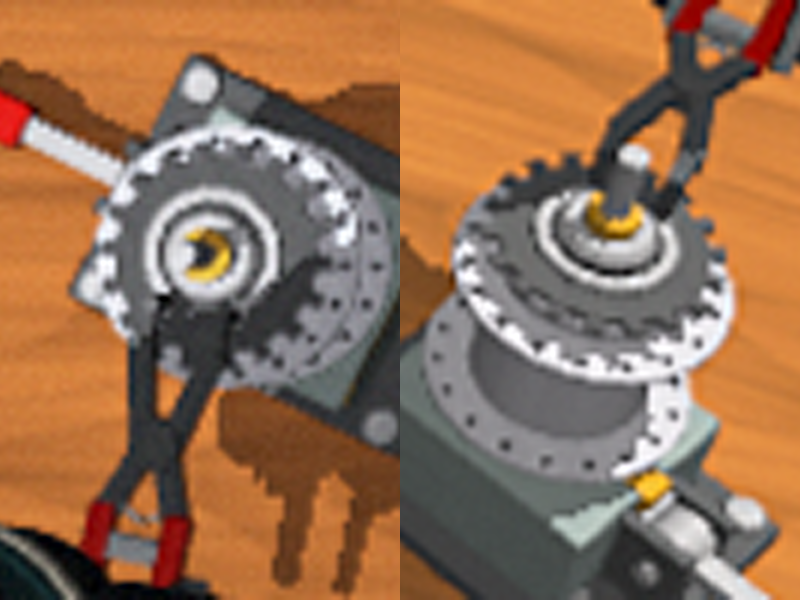

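The ring lies flat on the sprocket around the lip, concentric in both views, with about 3 N of contact load (wrist z from -1.6 to +1.6 N) and the handles still squeezed to 31.6 mm. Hand in.

```bash
python3 -c "
from h import *
print(np.abs(sense()['qvel']).max(),sign_off())"
```

```text
the job is handed in; nothing more can be done
0.0016514679247817644 None
```

I pushed the vice lever flat, lifted the red-handled pliers out squeezed, and brought the spread circlip down over the shaft to the groove. I handed the job in with it held there; `sign_off()` gives no verdict, so the result is not confirmed.

- **Lever:** it stopped against its end at 42 N and shows flat in all the later pictures. I saw this in the images; I did not read the angle of the joint.
- **Circlip spread:** the handles measure 31.6 mm over the outsides, against 34 mm at the stop. The ring's fitted mean radius after the lift was about 20.5 mm, which is fully spread.
- **Position:** just above the lip, the ring was within about 1 mm of the hub axis in both cameras, and I then corrected it by about 0.6 mm. At the groove it looks concentric and flat on the sprocket.
- **Contact:** the wrist force changed by about 3 N on touching, and the arm was at rest. A small sideways force of about 1.7 N remained, so the ring may be lightly touching the shaft.

**Check that disagreed:** the last numeric fit put the ring about 5 mm off in x. Its points were mixed with the sprocket's at the same height, so I relied on the pictures and the earlier fits instead.

The jar, spanner and spare sprocket were not touched.

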